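Press the freshly glued account book

ROBOT

A 6-joint arm with a two-finger parallel gripper is mounted at the origin on the work surface. World frame = base frame: x ahead of the robot, y to its left, z up, the work surface at z = 0. Lengths are in m, angles in rad, forces in N, time in s.
With the tool pointing down it reaches from about 0.35 to 0.775 m from the base axis. Payload 5.5 kg.
Tool frame: the origin (TCP) lies midway between the tips of the shut fingers; the grasp point (between the pads) lies 19 mm behind it; z points along the fingers, y is the line along which they close (so a half turn about z gives the same grasp; the last joint's range is limited). The gripper opens to 85 mm and grips with 20 to 120 N. Pads are 22 mm wide; open, the fingers measure 114 mm over their backs; the gripper's body (76 mm by 85 mm) begins 54 mm behind the grasp point. The pads swing forward as they close: fully open they stand 13 mm farther back than shut.
Start: joints at [0.982, 0.313, 0.046, 1.304, 0, 1.431], TCP at [0.25, 0.518, 0.21] pointing down, gripper open.
Joint ranges: [-2.76, 2.76], [-0.86, 1.69], [-1.03, 1.26], [-2.2, 2.34], [-1.47, 1.5], [-3.14, 3.14]. Speed limits (rad/s): [2.57, 2.57, 3.14, 3.14, 3.14, 3.14].

INTERFACE

Orientations are given as a unit quaternion [w, x, y, z].
In Python, from station import telemetry, vision, env gives the robot as it stands.
- The arm moves only by the shell command python3 -m crank 'ROWS' [FORCE]. ROWS is JSON, a list that holds one entry, the list of rows, each a list of 7 numbers: the shift along the tool's x, y, z in m, then the turn, a rotation vector about the tool's x, y, z in rad, then the finger opening in m, from 0 to 0.0854. In form: [[[dx, dy, dz, ax, ay, az, jaw], ...]]. A call has 1 to 20 rows; each row is the pose to reach, as a shift and turn from the pose commanded when the call began, along the tool's axes at that moment; what a row does not reach only later rows make up. A row lasts 1/8 s, in which the tool goes at most 62.5 mm and 10.7 degrees, less where a joint would pass 70% of its speed; a pose out of reach is approached as far as the arm can. A call with a gripper value outside its range is refused whole. The fingers move at their own pace and stop on an object; FORCE is the grip in N (left out, the last holds). Time passes only in rows, so rows that repeat a pose let the fingers close. It gives the time, the measured TCP pose, the force, the opening and the grip force at its end, in the units of the state.
- telemetry.get_state(): the state, without advancing time (a new reading comes with each control period).
- vision.camera(name): name is "scene" or "top"; returns the picture (384x512x3 uint8, red, green, blue); there is no depth.
- vision.get_calibration(name): a dict with "K" (3x3 intrinsics, pixels), "position" and "orientation" of the camera in the world. Camera axes: x right, y down, z forward; pixel columns grow to the right and rows downward; lengths in m; the calibration is good to about 2 mm. A picture is of the moment at which its call begins. get_calibration takes no time and is no camera call.
- env.sign_off(): hands the job in; it is judged then, once.
The state is a dict: "time": time; "q": joint angles; "qd": joint speeds; "joint_efforts": joint torques, N m; "tool_pos": TCP position; "eef_rot": TCP orientation; "force": force on the tool from outside, world axes, zero at the start; "ft_torque": the same for the moment, N m; "opening": opening from 0.0 (shut) to 1.0 (fully open); "grip_force": force on a finger pad.
Only numpy, scipy, OpenCV 4.12 (cv2) and the standard library are available. Lean on these libraries where they do the work, as an engineer would, in place of code of your own. Each camera call takes 0.05 s, during which the arm holds its last target. There are 200 camera calls.

TASK

The cover of the small account book standing in the dark wooden rest has just been glued. Lift it out and stand it upright on the base of the one book press whose opening is wide enough for it, about midway between its sides and between its fixed block and sliding jaw, and let go of it; then push that jaw by its post until the book is pressed flush between jaw and block, and keep pressing firmly: your program finishes while still holding the jaw shut, because its spring opens it again. Do not crush the book, and do not knock the glue jar, hand stamp or tape roll about.

Things in the scene. Friction and masses are not known exactly. Their poses are not given: they have to be found in the camera images.
- book: Small account book, a stiff upright slab 22 mm thick (x), 66 wide (y), 110 tall (z), dark covers, pale pages, about 0.2 kg. Origin: centre of its underside. It starts upright in the rest, underside 8 mm above the table, its lowest 26 mm between the rest's walls. Which cover faces which way does not matter.
- rest: Fixed dark wooden book rest, 90 x 100 mm foot 8 mm thick with two walls, 34 mm above the table at their tops, 32 mm apart, that carry the book upright. Origin: centre of its underside; the walls run along its y, the book's thickness lies along its x.
- press_a: Fixed light wooden book press, one of three alike but for the opening. Base 200 mm (x) x 96 (y) x 16 thick. Fixed block at its +x end: 90 mm wide, 34 thick, top 76 mm above the table, pressing face at x = +55 mm. The jaw stands before it (-x) and closes towards +x. Opening 38 mm with the jaw open; the book stands in it on the base, 16 mm above the table. Origin: centre of underside.
- press_b: The same kind of press with an opening of only 16 mm: too narrow for the book.
- press_c: The same kind of press with an opening of only 12 mm: too narrow for the book.
- jaw_a (a joint): Travel of press_a's jaw in m: 0 when fully open (where its return spring holds it, it opens no farther), growing as it is pushed along the press's +x towards the block; about 0.016 when the book is pressed flush; 0.020 at most. Its spring pushes back with about 2.4 N when open and 3.4 N at flush.
- post_a (a point): Centre of the top of the upright post of press_a's jaw, 101 mm above the table. The post is 16 mm (x of the press) x 22 mm (y), free from 34 mm above the table up, its centre 72 mm towards -x of the jaw's pressing face; push or pinch the jaw here. Axes as the press.
- face_a (a point): Middle of the upper edge of press_a's jaw's pressing face, 76 mm above the table. The jaw plate is 12 mm thick and 90 mm wide.
- glue: Glue jar, 48 mm across, 65 mm tall, loose bystander. Origin: centre of its underside.
- stamp: Wooden hand stamp, foot 50 x 32 mm, 62 mm tall, loose bystander. Origin: centre of its underside.
- tape: Roll of tape lying flat, 56 mm across, 20 mm tall, loose bystander. Origin: centre of its underside.
There are look-alikes about, which are no part of the job. What is meant by the book is not pink, and is the larger of those in its own colour.

How it is judged:
On the way, in this order (a step that is already met when the one before it is completed fails the run):
1. the book is lifted clear of its rest (height (world z) of book above 0.045 m), for 0.1 s.
2. the book stands on the base of the press that is wide enough, between block and jaw, let go (height (world z) of book between 0.013 and 0.02 m and angle between book's own z axis and vertical below 0.2 rad and x of book in the frame of press_a between 0.02 and 0.052 m and y of book in the frame of press_a between -0.02 and 0.02 m and contact force between the arm and book below 0.2 N and value of joint jaw_a below 0.006 m), for 0.2 s.
At the end, for the whole second after the job is handed in: The book stands upright on press_a's base (4 mm, 0.05 rad), square (0.05 rad), within 20 mm of its middle line, flush between block and jaw (3 mm); the jaw presses it with 3 to 50 N, the fingers hold or push the jaw (over 2 N) and the robot does not touch the book (height (world z) of book between 0.013 and 0.02 m and angle between book's own z axis and vertical below 0.05 rad and angle between the x axis of book and the x axis of press_a, either way round below 0.05 rad and x of book in the frame of press_a between 0.041 and 0.047 m and y of book in the frame of press_a between -0.02 and 0.02 m and value of joint jaw_a between 0.0135 and 0.0185 m and contact force between jaw_a and book between 3 and 50 N and contact force between the fingers and jaw_a above 2 N and contact force between the arm and book below 0.2 N and linear speed of book below 0.01 m/s); the arm keeps its last pose, push and grip.
It fails at once if glue jar, stamp or tape roll knocked more than 40 mm away (distance of any of glue, stamp, tape from where it was at the start of the episode above 0.04 m).
It fails at once if the book crushed by the jaw with more than 80 N (contact force between jaw_a and book above 80 N).
It also fails if it takes over 56 s, if anything falls off the work surface, if the arm or the gripper's body presses on something with over 40 N, if the wrist force passes 120 N, or if a joint passes its speed limit or range.

## Working session

There is one attempt and no reset: what is moved stays moved. The work goes in short steps, Python scripts to look and compute and a shell command to move; the robot and the scene stay as the last step left them, time stands still between calls to the robot, and variables do not carry over. Pictures are saved under pics/ and viewed, at most 10 in all, crops included, and the job is handed in when it is done.

```bash
mkdir -p pics; ls; python3 - <<'E'
from station import telemetry, vision
import cv2,json
for n in("scene","top"):
    im=vision.camera(n); cv2.imwrite(f"pics/{n}0.png",im[:,:,::-1])
    print(n,vision.get_calibration(n))
s=telemetry.get_state();print(s)
E
```

```text
pics
scene {'K': array([[486.28465567,   0.        , 256.72935188],
       [  0.        , 486.28465567, 201.61774627],
       [  0.        ,   0.        ,   1.        ]]), 'position': array([1.22989968, 0.66656397, 0.74361881]), 'orientation': array([-0.19279549,  0.34662619,  0.80595809, -0.43944481])}
top {'K': array([[379.96584861,   0.        , 253.09406358],
       [  0.        , 379.96584861, 193.74060548],
       [  0.        ,   0.        ,   1.        ]]), 'position': array([ 0.42553035, -0.03326317,  0.98205815]), 'orientation': array([ 0.04443672, -0.6983401 ,  0.7141921 , -0.01661702])}
{'time': 0.1, 'q': array([ 9.82389663e-01,  3.13917939e-01,  4.50688945e-02,  1.30359613e+00,
       -1.03327179e-05,  1.43120623e+00]), 'qd': array([ 9.36835409e-05, -1.97343187e-03,  4.06603540e-03,  1.13077929e-03,
       -5.40375306e-04,  5.24582462e-04]), 'joint_efforts': array([ 3.35847886e-03, -4.81727600e+01,  2.99242383e+01,  1.27809503e-02,
       -1.53817432e-04, -2.92918202e-06]), 'tool_pos': array([0.24921829, 0.51762908, 0.20899257]), 'eef_rot': array([-2.88678802e-04,  2.22529442e-01,  9.74925622e-01, -7.72249303e-04]), 'force': array([-0.09871165,  0.1593668 , -0.25112266]), 'ft_torque': array([ 0.01691558, -0.02136963, -0.03395023]), 'grip_force': 0.0, 'opening': 0.9994762456087927}
```

View pics/scene0.png

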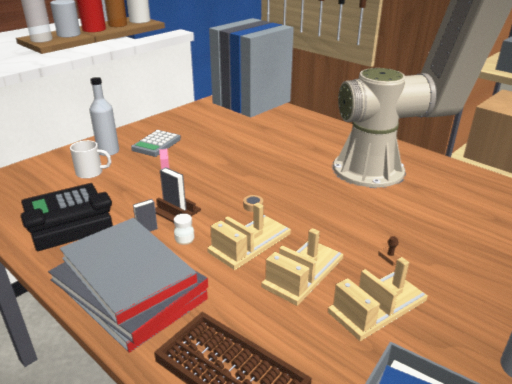

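View pics/top0.png

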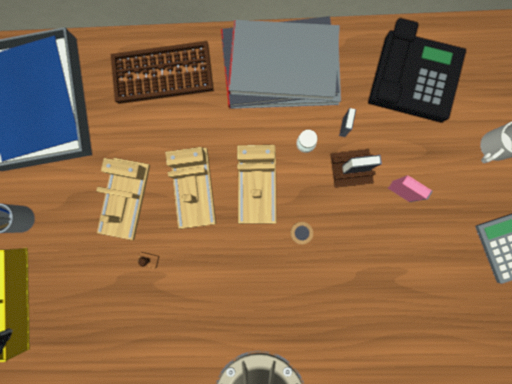

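The top view shows the base at the bottom, so +x is up and +y is left. There are three upright slabs:
- (362,163): in the dark rest, dark covers. This is the larger of its colour, and it is in the rest, so it should be the book.
- (348,122): small and grey, a look-alike.
- (410,188): pink, a look-alike.

The presses are at (123,200), (190,188) and (257,185). The left one seems to have the wide opening. I'll enlarge both areas to check.

```bash
python3 - <<'E'
import cv2,numpy as np
t=cv2.imread("pics/top0.png");s=cv2.imread("pics/scene0.png")
a=cv2.resize(t[140:250,90:290],(800,440),interpolation=cv2.INTER_CUBIC)
cv2.imwrite("pics/c1.png",a)
b=cv2.resize(t[100:210,325:435],(400,400),interpolation=cv2.INTER_CUBIC)
c=cv2.resize(s[140:250,120:230],(400,400),interpolation=cv2.INTER_CUBIC)
cv2.imwrite("pics/c2.png",np.hstack([b,c]))
d=cv2.resize(s[190:340,200:440],(800,500),interpolation=cv2.INTER_CUBIC)
cv2.imwrite("pics/c3.png",d)
E
```

```text
(no output)
```

View pics/c1.png

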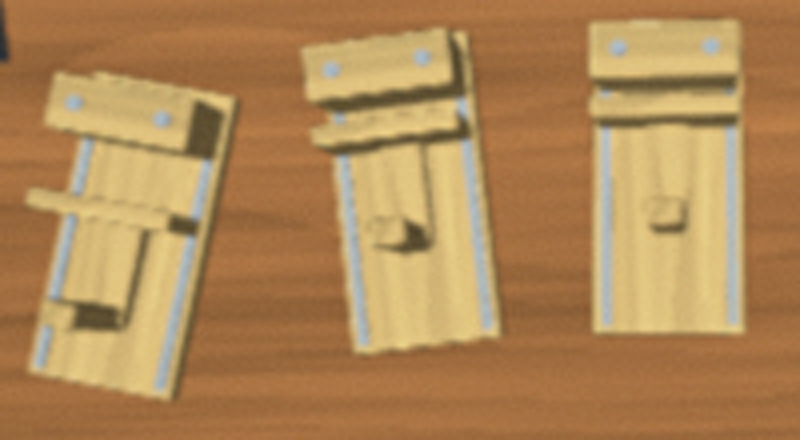

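View pics/c2.png

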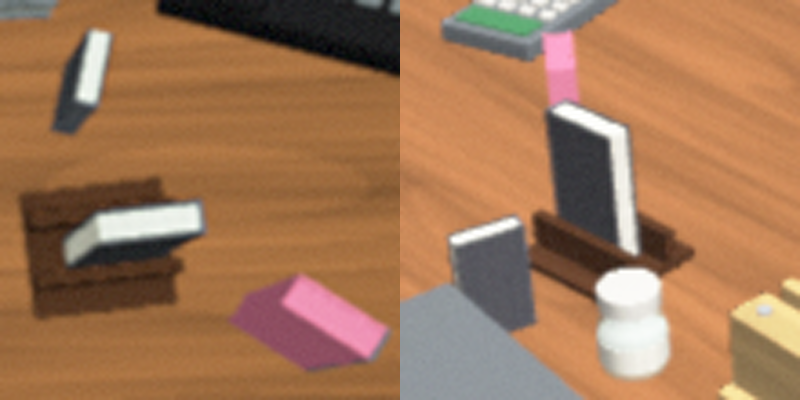

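View pics/c3.png

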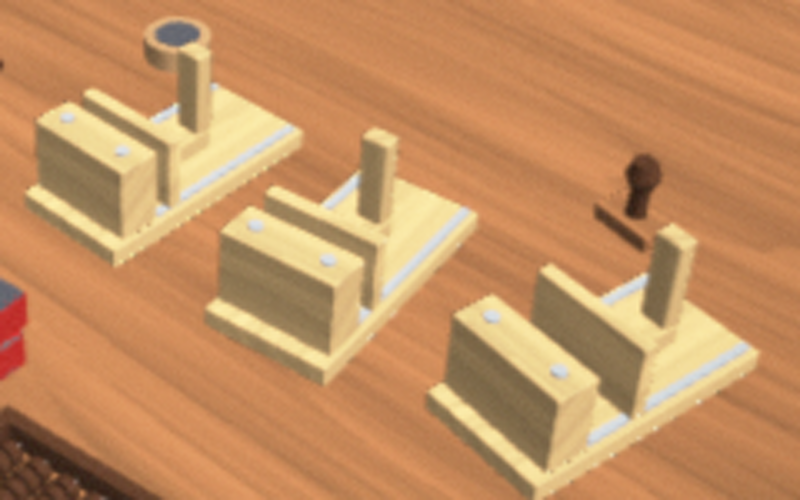

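The book is confirmed as the dark slab in the rest (crop 2). Its top-face corners in the top view are about (352,158), (381,156), (381,164) and (351,167). press_a is the left press at (123,200), the only one with a wide gap. Next I'll turn these points into positions and check them against the given sizes and against the second view.

```bash
cat > h.py <<'E'
import numpy as np
from scipy.spatial.transform import Rotation as R
from station import telemetry, vision
def rot(q): return R.from_quat(np.asarray(q),scalar_first=True)
C={n:vision.get_calibration(n) for n in("scene","top")}
def ray(n,uv):
    c=C[n]; d=np.linalg.solve(c["K"],[*uv,1]); return np.array(c["position"]),rot(c["orientation"]).apply(d)
def cast(n,uv,z):
    o,d=ray(n,uv); return o+d*(z-o[2])/d[2]
def tri(uvs,uvt):
    A=[];b=[]
    for n,uv in(("scene",uvs),("top",uvt)):
        o,d=ray(n,uv);d/=np.linalg.norm(d);P=np.eye(3)-np.outer(d,d);A.append(P);b.append(P@o)
    return np.linalg.lstsq(np.vstack(A),np.hstack(b),rcond=None)[0]
def go(target,yaxis):
    "tool-frame shift and turn to stand at target, tool down, finger line along yaxis (world xy)"
    s=telemetry.get_state();r=rot(s["eef_rot"])
    y=np.array([*yaxis,0.])/np.hypot(*yaxis); y*=np.sign(y@r.apply([0,1,0])); z=np.array([0,0,-1.])
    G=R.from_matrix(np.c_[np.cross(y,z),y,z])
    print("shift",r.inv().apply(np.array(target)-s["tool_pos"]).round(4),"turn",(r.inv()*G).as_rotvec().round(3))
E
python3 - <<'E'
from h import *
np.set_printoptions(precision=4,suppress=True)
T=lambda p:np.array(p)/4+[90,140]-.375
B=lambda p:np.array(p)/3.636+[325,100]-.36
S=lambda p:(np.array(p)-[400,0])/3.636+[120,140]-.36
S3=lambda p:np.array(p)/3.3333+[200,190]-.35
bk=np.array([cast("top",B(p),.118) for p in((98,211),(203,202),(204,233),(95,243))])
print("book top",bk[:,:2].tolist(),"ctr",bk.mean(0),"sides",np.linalg.norm(np.diff(bk,axis=0),axis=1))
print("scene ctr",cast("scene",S((590,120)),.118), "tri",tri(S((590,120)),B((150,222))))
d=bk[1]-bk[0]+bk[2]-bk[3];print("width dir deg",np.degrees(np.arctan2(d[1],d[0])))
rest=np.array([cast("top",B(p),.008) for p in((22,198),(35,318),(178,304))]);print("rest",rest[:,:2],np.diff(rest,axis=0))
base=np.array([cast("top",T(p),.016) for p in((238,97),(172,399),(29,372),(95,73))])
print("base",base[:,:2],np.linalg.norm(np.diff(base,axis=0),axis=1))
d=base[0]-base[1];print("x dir",np.degrees(np.arctan2(d[1],d[0])),"ctr",(base[0]+base[2])/2)
blk=np.array([cast("top",T(p),.076) for p in((53,72),(200,101),(188,155),(44,123))])
print("blk",blk[:,:2],np.linalg.norm(np.diff(blk,axis=0),axis=1)); d=blk[0]-blk[1];print("y dir",np.degrees(np.arctan2(d[1],d[0])))
print("post",cast("top",T((59,313)),.101),cast("scene",S3((676,236)),.101),tri(S3((676,236)),T((59,313))))
print("jaw top",cast("top",T((27,192)),.076),cast("top",T((170,217)),.076))
for n,p in(("glue",(307,135)),("tape",(302,233)),("stamp",(145,261))):print(n,cast("top",p,.03))
E
```

```text
book top [[0.5778273200182055, -0.22630789560584996], [0.5816927880826874, -0.2915437644260853], [0.5621076535791804, -0.2911974945820199], [0.5576366280597977, -0.2235838183018618]] ctr [ 0.5698 -0.2582  0.118 ] sides [0.0654 0.0196 0.0678]
scene ctr [ 0.5676 -0.2572  0.118 ] tri [ 0.569  -0.2571  0.1189]
width dir deg -86.40931832268822
rest [[ 0.608  -0.198 ]
 [ 0.5224 -0.2038]
 [ 0.5297 -0.3036]] [[-0.0857 -0.0058  0.    ]
 [ 0.0074 -0.0998  0.    ]]
base [[0.5941 0.2728]
 [0.3999 0.315 ]
 [0.4189 0.4083]
 [0.6126 0.3674]] [0.1988 0.0953 0.1979]
x dir -12.240172980698329 ctr [0.5065 0.3406 0.016 ]
blk [[0.6023 0.3687]
 [0.5818 0.2773]
 [0.5488 0.2845]
 [0.5709 0.3739]] [0.0937 0.0338 0.0921]
y dir 77.37652091847872
post [0.4537 0.3521 0.101 ] [0.4524 0.3537 0.101 ] [0.4532 0.353  0.1008]
jaw top [0.5286 0.3838 0.076 ] [0.5112 0.2953 0.076 ]
glue [ 0.6546 -0.1365  0.03  ]
tape [ 0.4077 -0.116   0.03  ]
stamp [0.3457 0.2781 0.03  ]
```

Everything checks out:
- **Sizes:** the measured sides match the given book, base and block sizes, and the two views agree to about 2 mm.
- **press_a:** origin (0.5065, 0.3406), x direction -12.4°. The post comes out at x = -0.054 in the press frame, and -0.055 is expected.
- **Book:** centre (0.569, -0.2575), thickness axis at 3.6°.

Next step is the move to above the book.

```bash
python3 -c "
from h import *
go([.569,-.2575,.2],[.998,.063])"
```

```text
shift [-0.6244 -0.5596  0.0098] turn [-2.000e-03  1.000e-03  1.059e+00]
```

```bash
python3 -m crank '[[[-0.04,-0.035,0.0,0,0,0.05,0.05],[-0.09,-0.08,0.0,0,0,0.18,0.05],[-0.135,-0.12,0,0,0,0.3,0.05],[-0.18,-0.16,0,0,0,0.42,0.05],[-0.225,-0.2,0,0,0,0.54,0.05],[-0.27,-0.24,0,0,0,0.66,0.05],[-0.315,-0.28,0,0,0,0.78,0.05],[-0.36,-0.32,0,0,0,0.9,0.05],[-0.405,-0.36,0,0,0,1.0,0.05],[-0.45,-0.4,0,0,0,1.059,0.05],[-0.495,-0.44,0,0,0,1.059,0.05],[-0.54,-0.48,0.005,0,0,1.059,0.05],[-0.58,-0.52,0.01,0,0,1.059,0.05],[-0.61,-0.545,0.01,0,0,1.059,0.05],[-0.6244,-0.5596,0.01,-0.002,0.001,1.059,0.05],[-0.6244,-0.5596,0.01,-0.002,0.001,1.059,0.05],[-0.6244,-0.5596,0.01,-0.002,0.001,1.059,0.05]]]' 40; python3 -c "
from h import *
go([.569,-.2575,.08],[.998,.063])"
```

```text
time: 2.22
tool_pos: [0.5688, -0.2563, 0.1994]
eef_rot: [-0.001, 0.684, 0.729, 0.001]
force: [-0.3, 0.6, -0.6]
opening: 0.584
grip_force: 0.0
shift [-1.600e-03  1.000e-04  1.194e-01] turn [ 0.    -0.003  0.   ]
```

```bash
python3 -m crank '[[[0,0,0.04,0,0,0,0.05],[-0.001,0,0.08,0,0,0,0.05],[-0.001,0,0.108,0,0,0,0.05],[-0.001,0,0.12,0,0,0,0.05],[-0.001,0,0.12,0,0,0,0.05],[-0.001,0,0.12,0,0,0,0.035],[-0.001,0,0.12,0,0,0,0.025],[-0.001,0,0.12,0,0,0,0.015],[-0.001,0,0.12,0,0,0,0.015],[-0.001,0,0.12,0,0,0,0.015],[-0.001,0,0.12,0,0,0,0.015]]]' 40
```

```text
time: 3.6
tool_pos: [0.5703, -0.2584, 0.0813]
eef_rot: [0.001, 0.685, 0.729, 0.001]
force: [-0.8, 0.4, 5.8]
opening: 0.246
grip_force: 39.9
```

```bash
python3 -m crank '[[[0,0,-0.01,0,0,0,0.015],[0,0,-0.03,0,0,0,0.015],[0,0,-0.06,0,0,0,0.015],[0,0,-0.1,0,0,0,0.015],[0,0,-0.13,0,0,0,0.015],[0,0,-0.15,0,0,0,0.015],[0,0,-0.15,0,0,0,0.015]]]'; python3 -c "
from h import *
go([.5417,.3329,.23],[.977,-.214])"
```

```text
time: 4.47
tool_pos: [0.57, -0.2585, 0.2315]
eef_rot: [0.001, 0.685, 0.729, 0.001]
force: [-0.1, 0.4, -2.4]
opening: 0.247
grip_force: 39.2
shift [0.5921 0.0089 0.0016] turn [ 0.004 -0.001  0.279]
```

```bash
python3 -m crank '[[[0.02,0,0,0,0,0,0.015],[0.06,0,0,0,0,0.02,0.015],[0.105,0.002,0,0,0,0.05,0.015],[0.15,0.003,0,0,0,0.08,0.015],[0.195,0.004,0,0,0,0.11,0.015],[0.24,0.005,0,0,0,0.14,0.015],[0.285,0.006,0,0,0,0.17,0.015],[0.33,0.007,0,0,0,0.2,0.015],[0.375,0.008,0,0,0,0.23,0.015],[0.42,0.009,0,0,0,0.26,0.015],[0.465,0.009,0,0,0,0.279,0.015],[0.51,0.009,0,0,0,0.279,0.015],[0.55,0.009,0,0,0,0.279,0.015],[0.578,0.009,0,0,0,0.279,0.015],[0.592,0.009,0,0.004,-0.001,0.279,0.015],[0.592,0.009,0,0.004,-0.001,0.279,0.015],[0.592,0.009,0,0.004,-0.001,0.279,0.015]]]'; python3 - <<'E'
from h import *
import cv2
go([.5417,.3329,.1],[.977,-.214])
a=vision.camera("top")[120:270,50:250,::-1];b=vision.camera("scene")[150:350,290:490,::-1]
cv2.imwrite("pics/m1.png",np.hstack([cv2.resize(a,(430,400)),cv2.resize(b,(370,400))]))
E
```

```text
time: 6.6
tool_pos: [0.5409, 0.3324, 0.2305]
eef_rot: [-0.001, 0.779, 0.626, -0.001]
force: [0.8, 0.1, -2.0]
opening: 0.249
grip_force: 39.2
shift [0.0007 0.0012 0.1305] turn [-0.004  0.    -0.001]
```

View pics/m1.png

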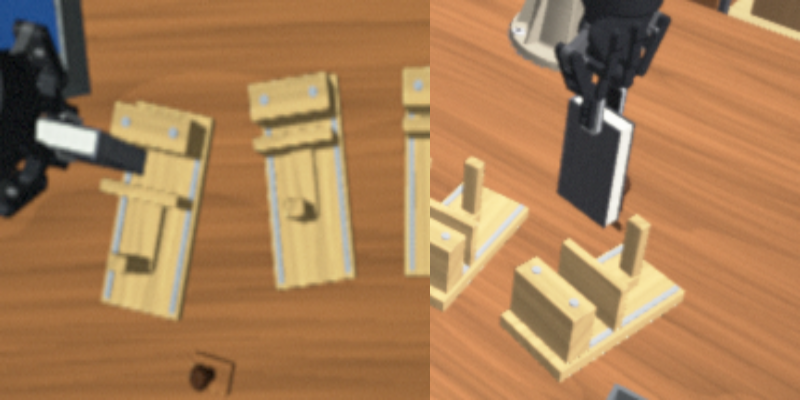

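The picture shows the book held upright and parallel to the press, over its gap, at about (95,145) in the left half. I'll lower it to just above the base.

```bash
python3 -m crank '[[[0.001,0.001,0.03,-0.004,0,0,0.015],[0.001,0.001,0.06,-0.004,0,0,0.015],[0.001,0.001,0.08,-0.004,0,0,0.015],[0.001,0.001,0.1,-0.004,0,0,0.015],[0.001,0.001,0.115,-0.004,0,0,0.015],[0.001,0.001,0.128,-0.004,0,0,0.015],[0.001,0.001,0.136,-0.004,0,0,0.015],[0.001,0.001,0.139,-0.004,0,0,0.015],[0.001,0.001,0.139,-0.004,0,0,0.015]]]'
```

```text
time: 7.82
tool_pos: [0.5419, 0.3344, 0.0921]
eef_rot: [0.0, 0.779, 0.627, 0.001]
force: [0.3, 0.1, -1.6]
opening: 0.251
grip_force: 39.2
```

```bash
python3 -m crank '[[[0,0,0.001,0,0,0,0.015],[0,0,0.002,0,0,0,0.015],[0,0,0.002,0,0,0,0.015]]]';python3 -m crank '[[[0,0,0.001,0,0,0,0.015],[0,0,0.001,0,0,0,0.015]]]'
```

```text
time: 8.2
tool_pos: [0.5418, 0.3343, 0.09]
eef_rot: [0.0, 0.779, 0.627, 0.001]
force: [0.2, -0.3, -2.8]
opening: 0.245
grip_force: 39.2
time: 8.45
tool_pos: [0.542, 0.3344, 0.0894]
eef_rot: [0.0, 0.779, 0.627, 0.001]
force: [-0.6, -0.0, 1.1]
opening: 0.251
grip_force: 39.6
```

It touched down, with the force changing from -2.8 to +1.1 N. Now I'll release and rise.

```bash
python3 -m crank '[[[0,0,0,0,0,0,0.026],[0,0,0,0,0,0,0.032],[0,0,0,0,0,0,0.042],[0,0,0,0,0,0,0.05],[0,0,0,0,0,0,0.05],[0,0,0,0,0,0,0.05],[0,0,-0.03,0,0,0,0.05],[0,0,-0.07,0,0,0,0.05],[0,0,-0.11,0,0,0,0.05],[0,0,-0.13,0,0,0,0.05],[0,0,-0.13,0,0,0,0.05]]]'; python3 - <<'E'
from h import *
import cv2
go([.4525,.3525,.22],[.977,-.214])
a=vision.camera("top")[120:270,50:250,::-1];b=vision.camera("scene")[150:350,290:490,::-1]
cv2.imwrite("pics/m2.png",np.hstack([cv2.resize(a,(430,400)),cv2.resize(b,(370,400))]))
E
```

```text
time: 9.82
tool_pos: [0.5427, 0.3347, 0.2209]
eef_rot: [0.001, 0.779, 0.627, 0.002]
force: [0.3, 0.0, 0.2]
opening: 0.587
grip_force: 0.0
shift [-0.002  -0.092   0.0005] turn [ 0.004 -0.003 -0.   ]
```

View pics/m2.png

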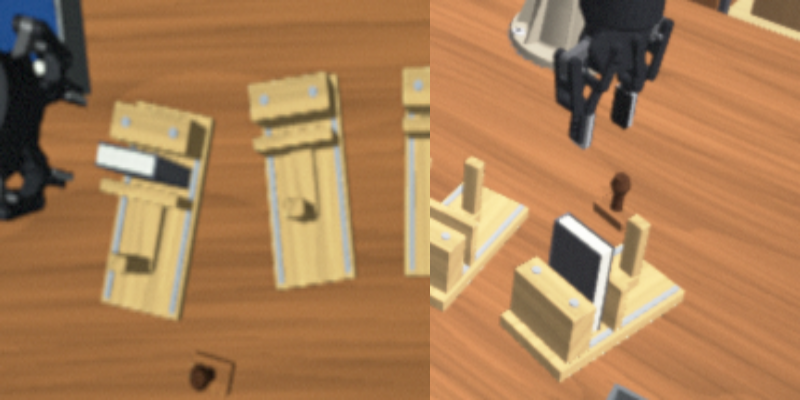

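The book stands upright and clear in the gap, with its top at about (130,160) in the left half. The jaw is still open. Next I'll pinch the post.

```bash
python3 -m crank '[[[0,-0.03,0,0,0,0,0.05],[-0.001,-0.06,0,0,0,0,0.05],[-0.002,-0.084,0,0.004,-0.003,0,0.05],[-0.002,-0.092,0,0.004,-0.003,0,0.05],[-0.002,-0.092,0.03,0.004,-0.003,0,0.05],[-0.002,-0.092,0.07,0.004,-0.003,0,0.05],[-0.002,-0.092,0.11,0.004,-0.003,0,0.05],[-0.002,-0.092,0.14,0.004,-0.003,0,0.05],[-0.002,-0.092,0.154,0.004,-0.003,0,0.05],[-0.002,-0.092,0.154,0.004,-0.003,0,0.05]]]' && python3 -m crank '[[[0,0,0,0,0,0,0.04],[0,0,0,0,0,0,0.03],[0,0,0,0,0,0,0.022],[0,0,0,0,0,0,0.016],[0,0,0,0,0,0,0.01],[0,0,0,0,0,0,0.008],[0,0,0,0,0,0,0.008]]]' 40; python3 -c "
from h import *
print((rot(telemetry.get_state()['eef_rot'])).apply([0,1,0]))"
```

```text
time: 11.18
tool_pos: [0.4511, 0.3515, 0.0637]
eef_rot: [-0.001, 0.779, 0.627, -0.003]
force: [0.3, 0.3, 0.1]
opening: 0.59
grip_force: 0.0
time: 12.05
tool_pos: [0.4522, 0.3523, 0.0657]
eef_rot: [-0.0, 0.779, 0.627, -0.001]
force: [0.6, -0.8, 5.9]
opening: 0.176
grip_force: 39.8
[ 0.97677486 -0.2142611  -0.00174663]
```

```bash
python3 -m crank '[[[0,0.001,0,0,0,0,0.008],[0,0.002,0,0,0,0,0.008],[0,0.003,0,0,0,0,0.008],[0,0.004,0,0,0,0,0.008],[0,0.005,0,0,0,0,0.008],[0,0.006,0,0,0,0,0.008],[0,0.007,0,0,0,0,0.008],[0,0.008,0,0,0,0,0.008],[0,0.009,0,0,0,0,0.008],[0,0.01,0,0,0,0,0.008],[0,0.011,0,0,0,0,0.008],[0,0.012,0,0,0,0,0.008],[0,0.012,0,0,0,0,0.008]]]'
```

```text
time: 13.68
tool_pos: [0.4622, 0.3501, 0.0656]
eef_rot: [-0.001, 0.779, 0.627, -0.002]
force: [-3.0, 1.5, 9.2]
opening: 0.171
grip_force: 40.1
```

```bash
python3 -m crank '[[[0,0.001,0,0,0,0,0.008],[0,0.002,0,0,0,0,0.008],[0,0.002,0,0,0,0,0.008],[0,0.002,0,0,0,0,0.008]]]'
```

```text
time: 14.18
tool_pos: [0.4641, 0.3497, 0.0657]
eef_rot: [-0.001, 0.779, 0.627, -0.002]
force: [-4.8, 0.5, 8.7]
opening: 0.173
grip_force: 40.1
```

```bash
for i in 1 2; do python3 -m crank '[[[0,0.0005,0,0,0,0,0.008],[0,0.001,0,0,0,0,0.008],[0,0.001,0,0,0,0,0.008]]]' | sed -n 2,4p; done
```

```text
tool_pos: [0.4649, 0.3496, 0.0657]
eef_rot: [-0.002, 0.779, 0.627, -0.002]
force: [-4.7, 1.2, 9.3]
tool_pos: [0.4659, 0.3494, 0.0657]
eef_rot: [-0.002, 0.779, 0.627, -0.002]
force: [-5.2, 1.2, 9.9]
```

```bash
for i in 1 2 3; do python3 -m crank '[[[0,0.0005,0,0,0,0,0.008],[0,0.001,0,0,0,0,0.008],[0,0.001,0,0,0,0,0.008]]]' | sed -n 2,4p; done
```

```text
tool_pos: [0.4668, 0.3491, 0.0657]
eef_rot: [-0.002, 0.779, 0.627, -0.002]
force: [-5.3, 0.7, 9.6]
tool_pos: [0.4678, 0.349, 0.0656]
eef_rot: [-0.002, 0.779, 0.627, -0.002]
force: [-4.7, 2.6, 9.6]
tool_pos: [0.4678, 0.3489, 0.0657]
eef_rot: [-0.002, 0.779, 0.627, -0.003]
force: [-8.0, 2.4, 11.2]
```

The jaw stopped at about 16 mm of travel and the force is climbing, so it is flush. I'll press harder.

```bash
for i in 1 2; do python3 -m crank '[[[0,0.0005,0,0,0,0,0.008],[0,0.001,0,0,0,0,0.008],[0,0.001,0,0,0,0,0.008],[0,0.001,0,0,0,0,0.008]]]' | sed -n 2,6p; done
```

```text
tool_pos: [0.4678, 0.3489, 0.0657]
eef_rot: [-0.003, 0.779, 0.628, -0.003]
force: [-10.2, 2.8, 12.7]
opening: 0.173
grip_force: 40.6
tool_pos: [0.4678, 0.3489, 0.0656]
eef_rot: [-0.004, 0.778, 0.628, -0.004]
force: [-13.4, 3.4, 13.6]
opening: 0.177
grip_force: 40.8
```

```bash
python3 -m crank '[[[0,0.001,0,0,0,0,0.008],[0,0.002,0,0,0,0,0.008],[0,0.002,0,0,0,0,0.008],[0,0.002,0,0,0,0,0.008],[0,0.002,0,0,0,0,0.008],[0,0.002,0,0,0,0,0.008]]]'; python3 - <<'E'
from h import *
import cv2
a=vision.camera("top")[120:270,50:250,::-1];b=vision.camera("scene")[190:350,320:480,::-1]
cv2.imwrite("pics/m3.png",np.hstack([cv2.resize(a,(400,400)),cv2.resize(b,(400,400))]))
E
```

```text
time: 17.8
tool_pos: [0.4678, 0.3489, 0.0657]
eef_rot: [-0.005, 0.778, 0.628, -0.005]
force: [-18.4, 4.6, 16.7]
opening: 0.173
grip_force: 41.2
```

View pics/m3.png

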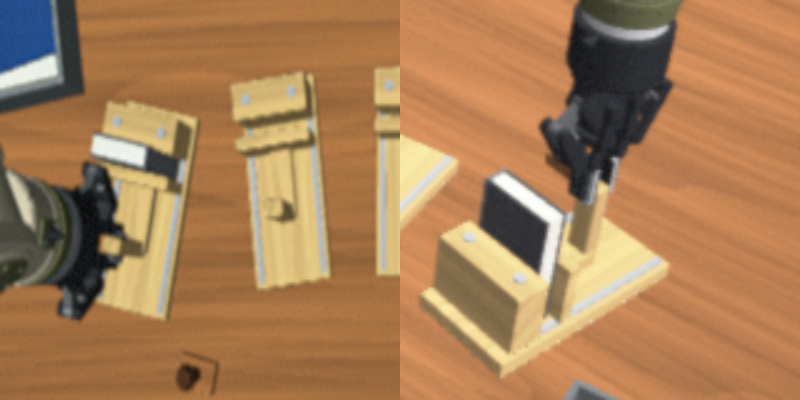

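The book is upright and flush between block and jaw, at about (135,152) in the left half. The fingers hold the post and are clear of the book. I'm pushing with about 19 N, so I'll hand the job in.

```bash
python3 -c "
from station import env
print(env.sign_off())"
```

```text
the job is handed in; nothing more can be done
None
```

I stood the book on press_a's base, pressed it flush, and handed the job in at about 18 s with the fingers still holding the jaw shut at about 19 N; `sign_off` gave no verdict.

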